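Level the tipped board and slide it out to the gauge, holding it down

TASK

The grey board has tipped over the edge of its low metal stand. Take it by the upright fin on its raised inner end and press it down so that it lies level on the stand, then slide it straight outward on the stand, without lifting it clear, until its outer end is in line with the upright blade of the gauge beside it. It overhangs too far to stay there by itself, so finish while still holding it level by the fin, ready for clamping; do not let go, and leave the dish, bottle and timer alone.

Things in the scene. Friction and masses are not known exactly. Their poses are not given: they have to be found in the camera images.
- stand: Fixed grey sheet-metal step, 200 (its x) x 120 (its y) x 50 mm high. Origin at the centre of its underside on the bench; its +x axis points outward, the way the board overhangs; z up.
- stand_edge (a point): Middle of the stand's outward top edge: 100 mm along the stand's +x from its origin, 50 mm high. The tipped board pivots here.
- board: Loose grey laminate board, 440 (its x) x 90 (y) x 10 mm, about 0.3 kg. Origin at the centre of its underside, +x to its outer end. At the start 250 mm of it overhang the stand's edge and it is tipped by 0.2 rad, outer end on the bench. Centre of mass about 235 mm from its outer end: with more overhang it tips unless held down. A steel fin handle stands on its inner end.
- board_handle (a point): Grip point in the fin: board frame (-190, 0, 36) mm, 8 mm below the fin's top. The fin is 50 (board x) x 16 (board y) x 34 mm high above the board's top, to be gripped across its 16 mm; its middle is 30 mm from the board's inner end.
- board_end (a point): Middle of the board's outer end face: board frame (220, 0, 5) mm, 410 mm from the fin's middle.
- gauge: Fixed setting gauge on the bench beside the board's path: 50 x 50 x 8 mm foot, upright steel blade 4 mm thick (its x) x 34 mm wide, top 90 mm high. Axes parallel to the stand's; origin on the bench under the blade's middle, 85 mm to the stand's +y of the board's centre line, 290 to 350 mm outward of the stand's edge. The board passes the blade with 23 mm to spare.
- gauge_mark (a point): Middle of the gauge's blade, 55 mm above the bench. The board's outer end belongs in line with it along the stand's x.
- petri: Small petri dish with lid, 58 mm across, 15 mm high, on the bench beyond the stand; leave alone. Origin at the centre of its underside.
- bottle: Culture bottle, 52 x 55 x 122 mm, on the bench beyond the stand; leave alone. Origin at the centre of its underside.
- timer: White pocket timer, 64 x 70 x 20 mm, on the bench beyond the board; leave alone. Origin at the centre of its underside.

How it is judged:
On the way, in this order (a step that is already met when the one before it is completed fails the run):
1. the board is pressed level on the stand by the fingers (angle between board's own z axis and vertical below 0.05 rad and contact force between the fingers and board above 0.5 N and height (world z) of board below 0.062 m), for 0.2 s.
2. the level board's outer end has been slid out into line with the gauge blade (angle between board's own z axis and vertical below 0.06 rad and x of board_end in the frame of gauge between -0.009 and 0.009 m), for 0.2 s.
At the end, for the whole second after the job is handed in: Fingers still hold the board (over 1 N); it rests level on the stand (tilt under 0.05 rad, underside 45 to 60 mm high), still, square with the stand (0.12 rad, 30 mm sideways), off the gauge, its outer end within 9 mm of the middle of the gauge blade (x of board_end in the frame of gauge between -0.009 and 0.009 m and angle between board's own z axis and vertical below 0.05 rad and angle between the x axis of board and the x axis of stand, either way round below 0.12 rad and y of board in the frame of stand between -0.03 and 0.03 m and height (world z) of board between 0.045 and 0.06 m and contact force between board and stand above 0.5 N and contact force between the fingers and board above 1 N and contact force between board and gauge below 0.5 N and linear speed of board below 0.02 m/s); the arm keeps its last pose, push and grip.
It fails at once if the board was lifted clear of the stand (height (world z) of board_end above 0.09 m or height (world z) of board above 0.07 m).
It fails at once if a bystander was disturbed (distance of any of petri, bottle, timer from where it was at the start of the episode above 0.015 m).
It also fails if it takes over 32 s, if anything falls off the work surface, if the arm or the gripper's body presses on something with over 40 N, if the wrist force passes 120 N, or if a joint passes its speed limit or range.

ROBOT

A 7-joint arm with a two-finger parallel gripper is mounted at the origin on a cart in front of the work surface, level with it; the furniture and walls round the work are solid. World frame = base frame: x ahead of the robot, y to its left, z up, the work surface at z = 0. Lengths are in m, angles in rad, forces in N, time in s.
With the tool pointing down it reaches from about 0.425 to 0.825 m from the base axis. Payload 3.6 kg.
Tool frame: the origin (TCP) lies between the finger pads; the fingertips stand 19 mm ahead of it and the grasp point (between the pads) is the TCP; z points along the fingers, y is the line along which they close (so a half turn about z gives the same grasp; the last joint's range is limited). The gripper opens to 93 mm and grips with 3 to 60 N. Pads are 15 mm wide; open, the fingers measure 128 mm over their backs; the gripper's body (75 mm by 188 mm) begins 65 mm behind the grasp point.
Start: joints at [-1.353, 0.615, -0.013, 1.423, 0.008, 1.103, -0.04], TCP at [0.157, 0.631, 0.238] pointing down, gripper open.
Joint ranges: [-3.12, 3.12], [-0.3, 2.06], [-1.34, 1.32], [0.26, 2.42], [-1.36, 4.5], [0.01, 1.98], [-2.84, 2.84]. Speed limits (rad/s): [2.79, 2.79, 3.14, 3.14, 3.14, 3.14, 3.14].

INTERFACE

Orientations are given as a unit quaternion [x, y, z, w].
In Python, from plant import r gives the robot as it stands.
- The arm moves only by the tool send_path, called after "Request:" by a JSON object that holds its "name" and its "arguments". Schema: {"type":"object","properties":{"segments":{"type":"array","items":{"type":"object","properties":{"aperture":{"type":"number"},"d":{"type":"array","items":{"type":"number"},"minItems":3,"maxItems":3},"rot":{"type":"array","items":{"type":"number"},"minItems":3,"maxItems":3}},"additionalProperties":false,"required":["aperture"]},"minItems":1,"maxItems":8},"only":{"type":"string"},"quiet":{"type":"boolean"},"lines":{"type":"string"}},"required":["segments"],"additionalProperties":false}. segments is a list of rows, 1 to 8 of them, each an object with the fields aperture (the opening from 0.0 (shut) to 1.0 (fully open)), d (a list: dx, dy, dz in shares of 750 mm (1.0 is 750 mm)), rot (a list: a rotation vector rx, ry, rz in parts of the range, where 1.0 means 2 pi rad); a field left out counts as zero (the opening has to be given); each row is the pose to reach, as a shift and turn from the pose commanded when the call began, along the tool's axes at that moment; what a row does not reach only later rows make up. A row lasts 1/8 s, in which the tool goes at most 0.0625 m and 0.188 rad, less where a joint would pass 70% of its speed; a pose out of reach is approached as far as the arm can. The fingers move at their own pace and stop on an object; the grip force is fixed at half the most. Time passes only in rows, so rows that do not move let the fingers close. The tool returns the time, the measured TCP pose, the force, the opening and the grip force at its end. only (a regular expression) keeps the lines of the reply that match it, lines (a string "A,B") keeps lines A to B, and quiet returns only ok. Shift and turn numbers lie between -1 and 1, and a call with a number outside is refused. Input that does not fit is refused with a message, and nothing moves.
- r.read_state(): the state, without advancing time (a new reading comes with each control period).
- r.camera(name): name is "side" or "top" or "wrist"; returns the picture (384x512x3 uint8, red, green, blue); there is no depth.
- r.calibration(name): a dict with "intrinsics" (3x3 intrinsics, pixels), "world_from_camera" (4x4, takes a point from camera to world coordinates). Camera axes: x right, y down, z forward; pixel columns grow to the right and rows downward; lengths in m; the calibration is good to about 2 mm. A picture is of the moment at which its call begins: read the wrist's pose just before it. calibration takes no time and is no camera call; for the wrist camera it gives the pose at the moment of the call.
- r.job_done(): hands the job in; it is judged then, once.
The state is a dict: "clock": time; "joint_positions": joint angles; "qvel": joint speeds; "effort": joint torques, N m; "tcp_pos": TCP position; "ee_rot": TCP orientation; "ft_force": force on the tool from outside, world axes, zero at the start; "wrist_torque": the same for the moment, N m; "grip_width": opening from 0.0 (shut) to 1.0 (fully open); "gripper_force": force on a finger pad.
Only numpy, scipy, OpenCV 4.12 (cv2) and the standard library are available. Lean on these libraries where they do the work, as an engineer would, in place of code of your own. Each camera call takes 0.05 s, during which the arm holds its last target. There are 200 camera calls.

## Working session

There is one attempt and no reset: what is moved stays moved. The work goes in short steps, Python scripts to look and compute and a tool call to move; the robot and the scene stay as the last step left them, time stands still between calls to the robot, and variables do not carry over. Pictures are saved under pics/ and viewed, at most 10 in all, crops included, and the job is handed in when it is done.

```bash
mkdir -p pics; ls
```

Run:
```python
from plant import r
import cv2,json,numpy as np
s=r.read_state();print(s)
for n in("side","top"):
    cv2.imwrite(f"pics/{n}0.png",r.camera(n)[:,:,::-1]);c=r.calibration(n);print(n,np.round(c["intrinsics"],1).tolist(),np.round(c["world_from_camera"],3).tolist())
```

```text
pics
plant.py
{'clock': 0.0, 'joint_positions': array([-1.35350015,  0.61589062, -0.0126205 ,  1.42491059,  0.00811539,
        1.10337874, -0.04040458]), 'qvel': array([ 6.12479352e-04,  2.82877723e-04,  1.46893889e-05, -1.21037009e-03,
        1.40313358e-03,  4.88299314e-04,  5.25828497e-04]), 'effort': array([ 5.66562630e-04, -4.58940196e+01,  2.09186934e-01, -1.65741116e+01,
       -6.11506915e-02,  2.05367297e-02,  2.25592635e-04]), 'tcp_pos': array([0.15671475, 0.63005604, 0.23649579]), 'ee_rot': array([ 1.21560428e-01,  9.92583222e-01, -1.26168148e-03, -1.30581543e-04]), 'ft_force': array([-0.92169596,  0.60356541, -0.44946792]), 'wrist_torque': array([-0.03452393,  0.0312106 , -0.00691894]), 'gripper_force': 0.0, 'grip_width': 1.000216031229282}
side [[429.4, 0.0, 258.9], [0.0, 429.4, 188.2], [0.0, 0.0, 1.0]] [[-0.991, -0.074, 0.115, 0.44], [-0.136, 0.655, -0.744, 0.983], [-0.02, -0.752, -0.658, 0.784], [0.0, 0.0, 0.0, 1.0]]
top [[446.0, 0.0, 261.0], [0.0, 446.0, 190.5], [0.0, 0.0, 1.0]] [[-0.018, -0.996, 0.093, 0.424], [-1.0, 0.018, -0.007, 0.206], [0.005, -0.093, -0.996, 1.419], [0.0, 0.0, 0.0, 1.0]]
```

View pics/side0.png

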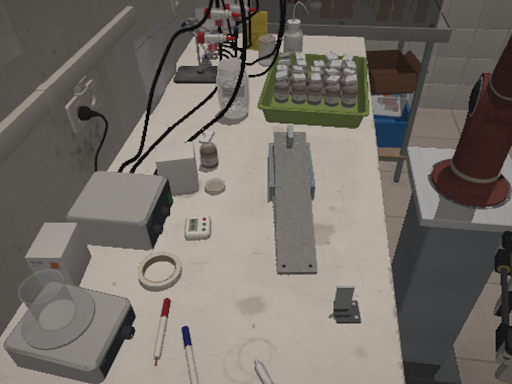

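View pics/top0.png

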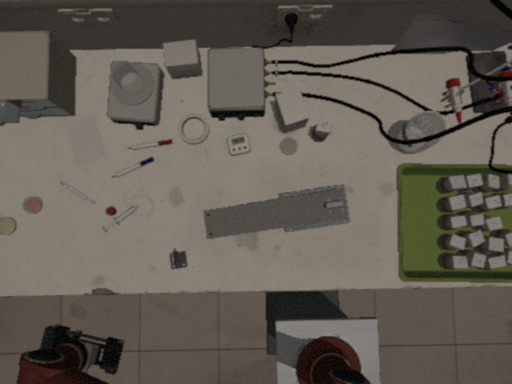

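The side view shows the board from about (296,268) at its outer end to the fin at (290,135), with the gauge at (345,300). The top view shows the outer end at (206,224), the fin at (334,204) and the gauge at (179,259). I'll enlarge crops to get precise pixels.

Run:
```python
import cv2,numpy as np
t=cv2.imread("pics/top0.png");s=cv2.imread("pics/side0.png")
f=lambda im,x,y,w,h,k:cv2.convertScaleAbs(cv2.resize(im[y:y+h,x:x+w],None,fx=k,fy=k,interpolation=cv2.INTER_CUBIC),alpha=1.5,beta=20)
cv2.imwrite("pics/tc.png",f(t,160,175,200,100,4))
a=f(s,255,115,70,100,6);b=f(s,290,250,70,80,5)
o=np.zeros((600,780,3),np.uint8);o[:600,:420]=a;o[:400,425:775]=b
cv2.imwrite("pics/sc.png",o)
```

```text
(no output)
```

View pics/tc.png

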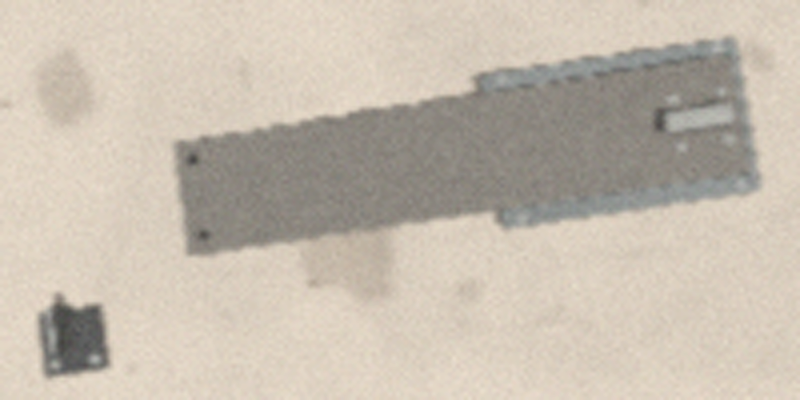

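View pics/sc.png

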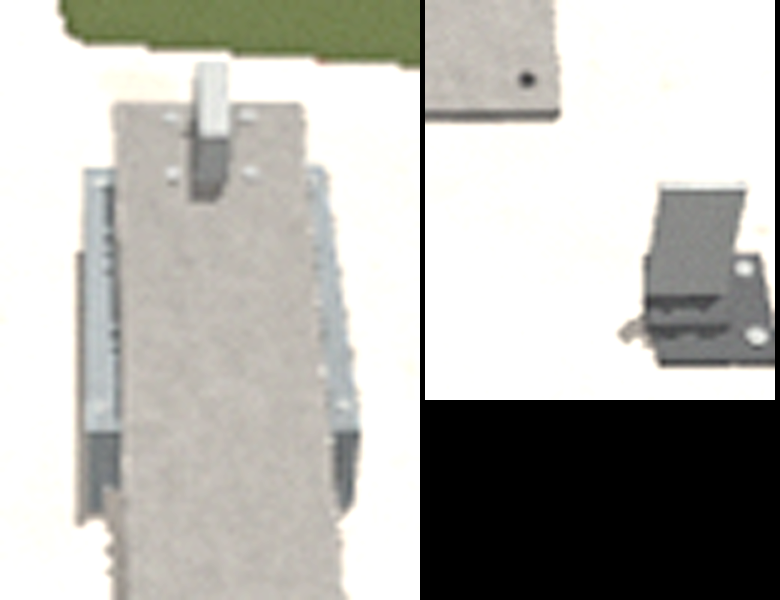

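Pixel readings from the crops (crop coordinates):
- **Top:** fin top centre (699,117), stand corners (478,78), (735,40), (758,187) and (503,225), outer-end corners (177,142) and (188,253), gauge blade top about (51,337).
- **Side:** fin top (212,99), stand outward corners (85,432) and (358,432), blade top (702,187), board end right corner (559,110).

Next I triangulate these.

Create h.py:
```python
import numpy as np,cv2
from plant import r
def P(n):
    c=r.calibration(n);return c["intrinsics"]@np.linalg.inv(c["world_from_camera"])[:3]
def tri(a,b,na="top",nb="side"):
    X=cv2.triangulatePoints(P(na),P(nb),np.float64(a),np.float64(b))[:,0];return X[:3]/X[3]
def ray(n,p,z):
    c=r.calibration(n);M=c["world_from_camera"];d=M[:3,:3]@np.linalg.inv(c["intrinsics"])@[p[0],p[1],1]
    return M[:3,3]+d*(z-M[2,3])/d[2]
T=lambda u,v:(160+u/4-.4,175+v/4-.4)
A=lambda u,v:(255+u/6-.4,115+v/6-.4)
B=lambda u,v:(290+(u-425)/5-.4,250+v/5-.4)
```

Run:
```python
from h import *
np.set_printoptions(precision=4,suppress=True)
fin=tri(T(699,117),A(212,99));print("fin top",fin)
g=tri(T(51,337),B(702,187));print("blade top",g)
for a,b in(((478,78),(358,432)),((478,78),(85,432)),((503,225),(358,432)),((735,40),(85,170)),((758,187),(323,168))):print(tri(T(*a),A(*b)))
S=[ray("top",T(*p),.05) for p in((478,78),(735,40),(758,187),(503,225))];print(np.array(S))
e=[ray("top",T(*p),.012) for p in((177,142),(188,253))];print("end",np.array(e),tri(T(188,253),B(559,110)))
o=np.mean(S,0);d=S[0]+S[3]-S[1]-S[2];d=d/np.linalg.norm(d)
ed=(S[0]+S[3])/2;print("stand c",o,"edge",ed,"dir",d,"len",np.linalg.norm(S[0]-S[1]),np.linalg.norm(S[0]-S[3]))
m=(e[0]+e[1])/2;f=(m-fin);f[2]=0;print("board dir",f/np.linalg.norm(f),np.linalg.norm(f))
y=np.array([-d[1],d[0],0])
for n,p in(("fin",fin),("end",m),("gauge",g)):print(n,"rel stand",(p-o)@d,(p-o)@y)
for n,p in(("T",ray("top",T(51,337),.09)),("S",ray("side",B(702,187),.09)),("fS",ray("side",A(212,99),.13))):print(n,p)
```

```text
fin top [ 0.5032 -0.0172  0.1174]
blade top [0.3529 0.4626 0.0827]
[0.485  0.1478 0.0741]
[0.5422 0.1405 0.0458]
[0.4266 0.1235 0.0428]
[ 0.5674 -0.0599  0.0427]
[ 0.4519 -0.0736  0.0432]
[[ 0.5393  0.1406  0.05  ]
 [ 0.5652 -0.0586  0.05  ]
 [ 0.4517 -0.0722  0.05  ]
 [ 0.4263  0.124   0.05  ]]
end [[0.4962 0.3771 0.012 ]
 [0.409  0.3691 0.012 ]] [0.4094 0.37   0.004 ]
stand c [0.4956 0.0334 0.05  ] edge [0.4828 0.1323 0.05  ] dir [-0.1286  0.9917  0.    ] len 0.2008152441591335 0.11429054984889012
board dir [-0.1285  0.9917  0.    ] 0.3935718589718355
fin rel stand -0.05118330024440556 -0.0010066023069953429
end rel stand 0.34238855614966174 -0.0010516475508914394
gauge rel stand 0.44391945261900756 0.08630237323337703
T [0.3502 0.4613 0.09  ]
S [0.3572 0.4681 0.09  ]
fS [0.5032 0.0016 0.13  ]
```

The heights agree with the text to within about 7 mm, which is the bias of the side view. Lengths and lateral offsets fit too. Next I work out the approach pose, the tilted grasp, the level pose and the slide in the tool's axes.

Add to h.py:
```python
from scipy.spatial.transform import Rotation as Ro
d=np.array([-.1286,.9917,0]);d/=np.linalg.norm(d);sy=np.array([-d[1],d[0],0]);o=np.array([.4956,.0334,0]);Z=np.array([0,0,1.])
def W(a,l,z):return o+a*d+l*sy+z*Z
def RT(t):
    z=-(Z*np.cos(t)+d*np.sin(t));y=-sy;return Ro.from_matrix(np.c_[np.cross(y,z),y,z])
def rel(p,R,p0=None,R0=None):
    if p0 is None:s=r.read_state();p0=s["tcp_pos"];R0=Ro.from_quat(s["ee_rot"])
    return np.round(np.r_[R0.inv().apply(np.asarray(p)-p0),(R0.inv()*R).as_rotvec()],4).tolist()
```

Run:
```python
from h import *
mid=Ro.from_quat(r.read_state()["ee_rot"])*Ro.from_rotvec([0,0,.6]);
print(rel([.42,.36,.25],RT(0)))
print(rel([.42,.36,.25],mid), "grasp",W(-.051,-.001,.117))
```

```text
[-0.3207, -0.1987, -0.0129, -0.002, 0.0014, 1.1981]
[-0.3207, -0.1987, -0.0129, -0.0, 0.0, 0.6] grasp [ 0.50315027 -0.01704793  0.117     ]
```

Careful with the scale: shifts go in shares of 750 mm and turns go in shares of 2 pi rad. That gives: -0.32 m is -0.4267, -0.3 m is -0.4, 1.1 rad is 0.1751.

Request:
{"name": "send_path", "arguments": {"segments": [{"aperture":1,"d":[-0.0667,-0.04,-0.0133],"rot":[0,0,0.0159]},{"aperture":1,"d":[-0.1333,-0.08,-0.0133],"rot":[0,0,0.0398]},{"aperture":1,"d":[-0.2,-0.12,-0.0133],"rot":[0,0,0.0637]},{"aperture":1,"d":[-0.2667,-0.16,-0.0133],"rot":[0,0,0.0875]},{"aperture":1,"d":[-0.3333,-0.2,-0.0133],"rot":[0,0,0.1114]},{"aperture":1,"d":[-0.4,-0.24,-0.0133],"rot":[0,0,0.1353]},{"aperture":1,"d":[-0.4267,-0.2667,-0.0133],"rot":[0,0,0.1592]},{"aperture":1,"d":[-0.4267,-0.2667,-0.0133],"rot":[0,0,0.1751]}]}}

```text
clock: 1.1
tcp_pos: [0.4212, 0.3558, 0.2475]
ee_rot: [0.627, 0.779, -0.001, 0.001]
ft_force: [-0.6, 1.7, 0.1]
grip_width: 0.999
gripper_force: 0.0
```

Run:
```python
from h import *
n=np.array([d[0]*np.sin(.2),d[1]*np.sin(.2),np.cos(.2)])
g=W(-.049,-.001,.125)-.008*n;print("g",g)
print(rel(g+.1*n,RT(.2)))
```

```text
g [ 0.50309747 -0.01664069  0.11715947]
[-0.3615, 0.0016, 0.0331, 0.0088, -0.1977, 0.0874]
```

In the tool's units: -0.3615 m is -0.482, -0.34 m is -0.4533, -0.2 rad is -0.0318.

Request:
{"name": "send_path", "arguments": {"segments": [{"aperture":1,"d":[-0.08,0,0],"rot":[0,0,0.0127]},{"aperture":1,"d":[-0.16,0,0],"rot":[0,-0.008,0.0138]},{"aperture":1,"d":[-0.24,0,0],"rot":[0.0008,-0.0159,0.0138]},{"aperture":1,"d":[-0.32,0,0],"rot":[0.0014,-0.0239,0.0138]},{"aperture":1,"d":[-0.4,0,0.0133],"rot":[0.0014,-0.0318,0.0138]},{"aperture":1,"d":[-0.4533,0.0027,0.04],"rot":[0.0014,-0.0318,0.0138]},{"aperture":1,"d":[-0.482,0.0027,0.044],"rot":[0.0014,-0.0315,0.0138]},{"aperture":1,"d":[-0.482,0.0027,0.044],"rot":[0.0014,-0.0315,0.0138]}]}}

```text
clock: 2.1
tcp_pos: [0.502, 0.0057, 0.2143]
ee_rot: [0.654, 0.75, -0.066, 0.074]
ft_force: [0.3, 0.1, 0.6]
grip_width: 1.005
gripper_force: 0.0
```

Run:
```python
from h import *
im=r.camera("wrist")[:,:,::-1];cv2.imwrite("pics/w1.png",im)
n=np.array([d[0]*np.sin(.2),d[1]*np.sin(.2),np.cos(.2)])
g=W(-.049,-.001,.125)-.008*n;print(rel(g,RT(.2)))
K=P("wrist")
for q in(g+.008*n,g+.008*n+.025*(d*np.cos(.2)-Z*np.sin(.2)),g+.008*n-.025*(d*np.cos(.2)-Z*np.sin(.2))):
    x=K@np.r_[q,1];print(x[:2]/x[2])
```

```text
[-0.0046, -0.0024, 0.1001, 0.0009, -0.0022, 0.0095]
[248.04608997 204.79166707]
[248.29339332 177.73651184]
[247.81144959 230.46148465]
```

View pics/w1.png

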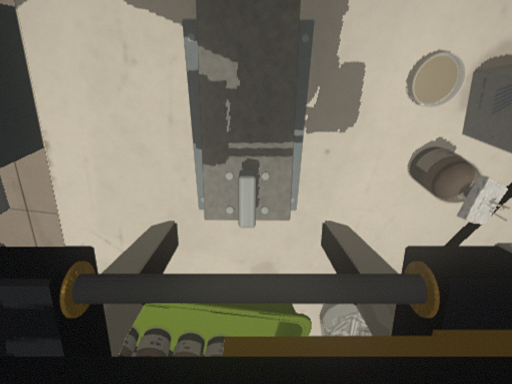

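The wrist view shows the fin top running from (248,177) to (248,227), centre (248,202). The prediction was (248,205), so the grasp is good to about 2–3 mm. I'll descend and close.

In the tool's units: 0.099 m is 0.132, 0.085 m is 0.1133, 0.009 rad is 0.0014.

Request:
{"name": "send_path", "arguments": {"segments": [{"aperture":1,"d":[-0.0013,-0.0013,0.04]},{"aperture":1,"d":[-0.0027,-0.0027,0.08],"rot":[0,0,0.0008]},{"aperture":1,"d":[-0.0027,-0.0027,0.1133],"rot":[0,0,0.0014]},{"aperture":1,"d":[-0.0027,-0.0027,0.132],"rot":[0,0,0.0014]},{"aperture":1,"d":[-0.0027,-0.0027,0.132],"rot":[0,0,0.0014]}]}}

```text
clock: 2.78
tcp_pos: [0.5032, -0.0129, 0.1175]
ee_rot: [0.656, 0.749, -0.065, 0.074]
ft_force: [0.0, 0.4, 1.2]
grip_width: 1.001
gripper_force: 0.0
```

Request:
{"name": "send_path", "arguments": {"segments": [{"aperture":0},{"aperture":0},{"aperture":0},{"aperture":0},{"aperture":0},{"aperture":0}]}}

```text
clock: 3.52
tcp_pos: [0.5034, -0.0139, 0.118]
ee_rot: [0.656, 0.748, -0.065, 0.075]
ft_force: [-0.1, 0.1, -0.1]
grip_width: 0.403
gripper_force: 0.0
```

Run:
```python
from h import *
s=r.read_state();p=s["tcp_pos"];print((p-o)@d,(p-o)@sy,s["ft_force"])
# rotate about pivot edge by .2 back to level
e=W(.1,0,.05);Rw=RT(0)*RT(.2).inv();R0=Ro.from_quat(s["ee_rot"])
for f in(.5,1):
    q=Ro.from_rotvec(Rw.as_rotvec()*f);print(rel(e+q.apply(p-e),q*R0))
```

```text
-0.04789784535053004 -0.001669770089948135 [-0.1367983   0.05760632 -0.12303402]
[-0.003, -0.0, 0.016, -0.0002, 0.1, 0.0002]
[-0.0043, -0.0001, 0.0322, -0.0003, 0.2, 0.0003]
```

Request:
{"name": "send_path", "arguments": {"segments": [{"aperture":0},{"aperture":0},{"aperture":0},{"aperture":0},{"aperture":0}]}}

```text
clock: 4.15
tcp_pos: [0.5032, -0.0139, 0.1179]
ee_rot: [0.656, 0.748, -0.065, 0.075]
ft_force: [-0.8, -0.6, -0.0]
grip_width: 0.173
gripper_force: 30.0
```

Gripped: width 0.173 of 93 mm is 16 mm, matching the fin. Now I press it level.

In the tool's units: 0.033 m is 0.044, 0.031 m is 0.0413, 0.2 rad is 0.0318.

Request:
{"name": "send_path", "arguments": {"segments": [{"aperture":0,"d":[-0.0013,0,0.0067],"rot":[0,0.0048,0]},{"aperture":0,"d":[-0.0027,0,0.0147],"rot":[0,0.0111,0]},{"aperture":0,"d":[-0.004,0,0.0213],"rot":[0,0.0159,0]},{"aperture":0,"d":[-0.0047,0,0.028],"rot":[0,0.0207,0]},{"aperture":0,"d":[-0.0053,0,0.0347],"rot":[0,0.0255,0]},{"aperture":0,"d":[-0.0057,0,0.0413],"rot":[0,0.0302,0]},{"aperture":0,"d":[-0.0057,0,0.044],"rot":[0,0.0318,0]},{"aperture":0,"d":[-0.0057,0,0.044],"rot":[0,0.0318,0]}]}}

```text
clock: 5.15
tcp_pos: [0.5045, -0.0241, 0.0874]
ee_rot: [0.659, 0.752, 0.001, -0.001]
ft_force: [-2.7, -0.2, 8.3]
grip_width: 0.17
gripper_force: 30.0
```

Run:
```python
from h import *
s=r.read_state();p=s["tcp_pos"];print((p-o)@d,(p-o)@sy,p,Ro.from_quat(s["ee_rot"]).as_matrix()[:,2])
cv2.imwrite("pics/s2.png",r.camera("side")[:,:,::-1])
```

```text
-0.058189115439565224 -0.0014617708727962522 [ 0.50453273 -0.02411797  0.08735586] [ 5.23724562e-04  3.08733088e-03 -9.99995097e-01]
```

In the tool's units: 0.075 m is 0.1, 0.066 m is 0.088.

Request:
{"name": "send_path", "arguments": {"segments": [{"aperture":0,"d":[0.008,0,0]},{"aperture":0,"d":[0.024,0,0]},{"aperture":0,"d":[0.04,0,0.0007]},{"aperture":0,"d":[0.056,0,0.0007]},{"aperture":0,"d":[0.072,0,0.0013]},{"aperture":0,"d":[0.088,0,0.0013]},{"aperture":0,"d":[0.1,0,0.0013]},{"aperture":0,"d":[0.1,0,0.0013]}]}}

```text
clock: 6.2
tcp_pos: [0.4976, 0.0471, 0.0874]
ee_rot: [0.66, 0.751, 0.002, 0.003]
ft_force: [1.0, -6.0, 10.3]
grip_width: 0.171
gripper_force: 30.0
```

Run:
```python
from h import *
s=r.read_state();p=s["tcp_pos"];print((p-o)@d,(p-o)@sy,p)
f=lambda im,x,y,w,h,k:cv2.convertScaleAbs(cv2.resize(im[y:y+h,x:x+w],None,fx=k,fy=k,interpolation=cv2.INTER_CUBIC),alpha=1.5,beta=20)
t=r.camera("top")[:,:,::-1];si=r.camera("side")[:,:,::-1]
q=np.zeros((480,800,3),np.uint8);q[:,:400]=f(t,150,200,100,120,4)[:480];q[:,400:]=f(si,270,240,100,120,4);cv2.imwrite("pics/c3.png",q)
```

```text
0.013319105470227017 -0.0037595087786978566 [0.49761546 0.04709198 0.0873616 ]
```

View pics/c3.png

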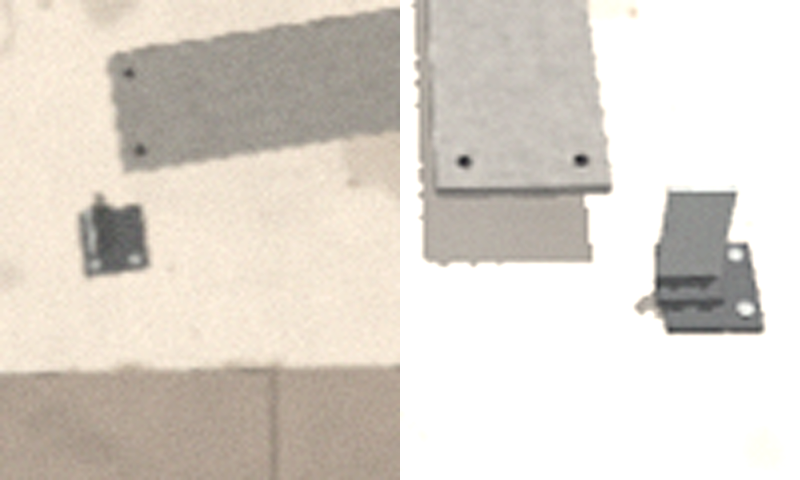

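The board is level, with its end corners at (108,55) and (125,170) in the top half and (436,188) and (609,187) in the side half. The blade top is at about (88,240) in the top half and (703,190) in the side half. Now I compute what travel is left.

Run:
```python
from h import *
T=lambda u,v:(150+u/4-.4,200+v/4-.4)
S=lambda u,v:(270+(u-400)/4-.4,240+v/4-.4)
a=lambda X:((X-o)@d,(X-o)@sy)
for n,F,pts in(("top",T,((108,55),(125,170))),("side",S,((436,187),(609,186)))):
    for p in pts:print(n,"end",a(ray(n,F(*p),.06)))
for n,F,p in(("top",T,(88,240)),("side",S,(703,190))):print(n,"blade",a(ray(n,F(*p),.09)))
print(tri(T(125,170),S(609,186)),tri(T(108,55),S(436,187)),tri(T(88,240),S(703,190)))
# predicted pixels of gauge geometry for gauge along G, lateral .085
for G in(.440,.445,.450):
  for n in("top","side"):
    for nm,(da,dl,z) in dict(blT0=(0,-.017,.09),blT1=(0,.017,.09),foot00=(-.025,-.025,.008),foot01=(-.025,.025,.008),foot10=(.025,-.025,.008),foot11=(.025,.025,.008)).items():
      x=P(n)@np.r_[W(G+da,.0845+dl,z),1];x=x[:2]/x[2]+.4
      print(G,n,nm,np.round((x-[150,200])*4 if n=="top" else (x-[270,240])*4+[400,0]))
```

```text
top end (np.float64(0.4186011476400431), np.float64(-0.04394432637157021))
top end (np.float64(0.41715145534829334), np.float64(0.04412855094635966))
side end (np.float64(0.4246927146572771), np.float64(-0.04597256534011654))
side end (np.float64(0.4247465826037007), np.float64(0.041482825163012806))
top blade (np.float64(0.44552634140584774), np.float64(0.09104211438650711))
side blade (np.float64(0.44914944254807765), np.float64(0.08200635334858969))
[0.39867194 0.44289711 0.05136026] [0.48631558 0.4554697  0.05306832] [0.35168957 0.46432261 0.0849004 ]
0.44 top blT0 [ 91. 207.]
0.44 top blT1 [ 97. 253.]
0.44 top foot00 [142. 188.]
0.44 top foot01 [150. 251.]
0.44 top foot10 [ 78. 197.]
0.44 top foot11 [ 87. 261.]
0.44 side blT0 [670. 175.]
0.44 side blT1 [740. 174.]
0.44 side foot00 [634. 230.]
0.44 side foot01 [728. 229.]
0.44 side foot10 [645. 313.]
0.44 side foot11 [744. 313.]
0.445 top blT0 [ 85. 208.]
0.445 top blT1 [ 91. 254.]
0.445 top foot00 [135. 189.]
0.445 top foot01 [144. 252.]
0.445 top foot10 [ 72. 198.]
0.445 top foot11 [ 80. 262.]
0.445 side blT0 [672. 183.]
0.445 side blT1 [742. 183.]
0.445 side foot00 [635. 238.]
0.445 side foot01 [730. 237.]
0.445 side foot10 [646. 322.]
0.445 side foot11 [745. 322.]
0.45 top blT0 [ 78. 209.]
0.45 top blT1 [ 84. 255.]
0.45 top foot00 [129. 190.]
0.45 top foot01 [138. 253.]
0.45 top foot10 [ 66. 199.]
0.45 top foot11 [ 74. 263.]
0.45 side blT0 [673. 192.]
0.45 side blT1 [744. 191.]
0.45 side foot00 [636. 246.]
0.45 side foot01 [731. 245.]
0.45 side foot10 [647. 331.]
0.45 side foot11 [747. 330.]
```

Remaining travel is about 24.5 mm (side 24.5, top 23–27). I'll slide that far and look again at higher magnification.

In the tool's units: 0.0245 m is 0.0327, 0.008 m is 0.0107.

Request:
{"name": "send_path", "arguments": {"segments": [{"aperture":0,"d":[0.0107,0,0.0004]},{"aperture":0,"d":[0.0213,0,0.0007]},{"aperture":0,"d":[0.0327,0,0.0007]},{"aperture":0,"d":[0.0327,0,0.0007]},{"aperture":0,"d":[0.0327,0,0.0007]}]}}

```text
clock: 6.92
tcp_pos: [0.4953, 0.0695, 0.0876]
ee_rot: [0.661, 0.751, 0.002, 0.004]
ft_force: [0.6, -9.1, 13.6]
grip_width: 0.171
gripper_force: 30.1
```

Run:
```python
from h import *
s=r.read_state();p=s["tcp_pos"];print((p-o)@d,(p-o)@sy,p)
f=lambda im,x,y,w,h,k:cv2.convertScaleAbs(cv2.resize(im[y:y+h,x:x+w],None,fx=k,fy=k,interpolation=cv2.INTER_CUBIC),alpha=1.3,beta=15)
t=np.mean([r.camera("top")[:,:,::-1] for _ in range(4)],0).astype(np.uint8);si=r.camera("side")[:,:,::-1]
q=np.zeros((600,800,3),np.uint8);q[:,:400]=f(t,160,205,50,75,8);q[:,400:]=f(si,280,255,80,120,5);cv2.imwrite("pics/c4.png",q)
```

```text
0.03587608225652346 -0.004398639760498797 [0.49534847 0.06954385 0.08755903]
```

View pics/c4.png

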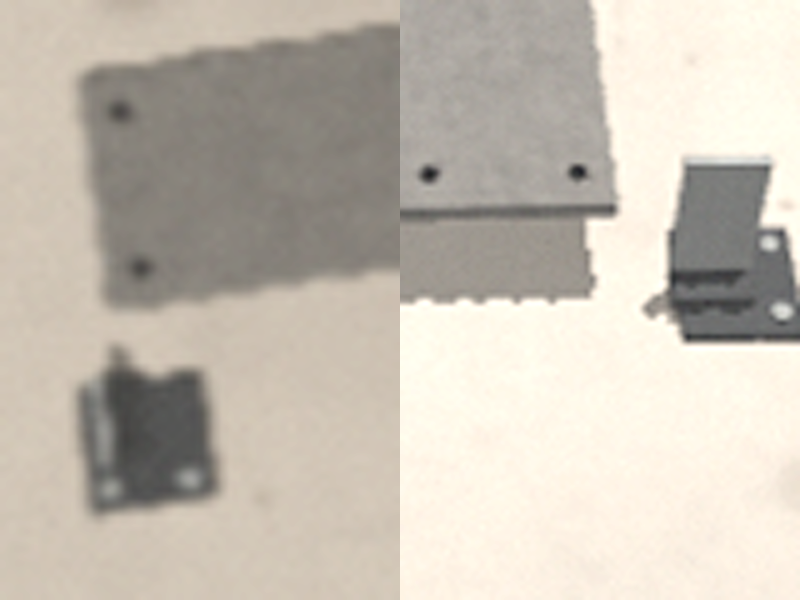

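The top half shows the end corners at (82,75) and (105,307) and the blade's light top strip centred at (101,425). The side half shows the end's top edge at y≈207, right corner x=617, and the blade top strip at (728,161).

Run:
```python
from h import *
T=lambda u,v:(160+u/8-.44,205+v/8-.44)
S=lambda u,v:(280+(u-400)/5-.4,255+v/5-.4)
a=lambda X:np.round(((X-o)@d,(X-o)@sy),4)
for p in((82,75),(105,307)):print("top end",a(ray("top",T(*p),.06)))
for p in((93,385),(101,425),(108,465)):print("top blade",a(ray("top",T(*p),.09)))
for p in((82,385),(95,512),(203,370),(215,492)):print("top foot",a(ray("top",T(*p),.008)))
print("side end",a(ray("side",S(617,206),.06)),a(ray("side",S(617,214),.05)),"blade",a(ray("side",S(728,161),.09)))
for p in((685,341),(685,334),(670,230)):print("side foot",a(ray("side",S(*p),.008)))
for p in((710,272),):print("blade base outer",a(ray("side",S(*p),.008)))
print(a(tri(T(105,307),S(617,206))),tri(T(105,307),S(617,206))[2],a(tri(T(101,425),S(728,161))))
```

```text
top end [ 0.4392 -0.0452]
top end [0.4419 0.043 ]
top blade [0.4441 0.0708]
top blade [0.4431 0.0858]
top blade [0.4424 0.1006]
top foot [0.4647 0.0715]
top foot [0.466 0.121]
top foot [0.4171 0.0727]
top foot [0.4187 0.1203]
side end [0.4479 0.0414] [0.4448 0.0425] blade [0.4485 0.0818]
side foot [0.4762 0.0697]
side foot [0.473  0.0701]
side foot [0.424  0.0702]
blade base outer [0.4444 0.0841]
[0.4432 0.0427] 0.05309432527676392 [0.4441 0.0846]
```

The end is 0.6 to 2.6 mm short of the blade. I'll nudge it 1.5 mm, let it settle and hand in.

In the tool's units: 0.0015 m is 0.002.

Request:
{"name": "send_path", "arguments": {"segments": [{"aperture":0,"d":[0.002,0,0]},{"aperture":0,"d":[0.002,0,0]},{"aperture":0,"d":[0.002,0,0]},{"aperture":0,"d":[0.002,0,0]}]}}

```text
clock: 7.68
tcp_pos: [0.4954, 0.0697, 0.0877]
ee_rot: [0.661, 0.75, 0.001, 0.005]
ft_force: [0.3, -11.2, 14.7]
grip_width: 0.172
gripper_force: 30.1
```

```bash
python3 -c "
from plant import r
print(r.job_done())"
```

```text
the job is handed in; nothing more can be done
None
```

I handed the job in at 7.7 s: the board is pressed level on the stand and still held by the fin, with its outer end about 1–3 mm short of the gauge blade by my last camera measurement (9 mm allowed). The final 1.5 mm nudge barely moved it, and no pass/fail result was returned.

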